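Start the cutting press at its console

TASK

Start the leather-cutting press from its orange console: push the black power lever all the way over, away from the robot, then press the green button gently down with the fingertips, hold it a moment, let it spring up and draw the hand well clear of it (10 cm or more). Do not touch the red, yellow and blue buttons, and do not pick up, shift or tip the punch on the console or the die, can and hammer around it.

Things in the scene. Friction and masses are not known exactly. Their poses are not given: they have to be found in the camera images.
- console: the press's control console, fixed to the bench: orange box with a white top panel, 200 mm (its x) by 330 mm (its y) and 60 mm high. Origin: centre of its underside. Its +x points away from the robot (turned up to about 20 degrees), +y to the robot's left, z up. On its top, on the left (+y) side, stands the power lever; on the right (-y) side four buttons in a 2 x 2 square, 84 mm apart; which colour is where varies
- power (a joint): angle of the black power lever about an axis along the console's y: 0 = off, leaning towards the robot (29 degrees from upright); 1.0 rad = on, leaning the same amount away from the robot (console +x), against a stop. It starts between 0 and 0.2. Dry friction (0.06 N m) keeps it where it is left
- power_tip (a point): the centre of the ball at the top of the power lever, 55 mm from the lever's pivot. The lever is a 10 mm steel rod with a black ball 26 mm across, its pivot 82 mm above the bench at the middle of a grey block 70 x 50 mm, whose top is 85 mm above the bench
- green (a joint): travel of the green start button: 0 = up, 0.008 m = fully down; a spring resists with 1.5 N at the start and 5 N fully down, and lifts it again
- green_top (a point): middle of the top of the green start button's cap; 84 mm above the bench when up
- green_base: the green start button with its housing: round green push button in a black round housing 46 mm across and 12 mm high, fixed on the console's top; the cap is 30 mm across and stands 12 mm proud of the housing. Origin: centre of the housing's underside, on the console's top
- red_base: a bystander: round red push button in a black round housing 46 mm across and 12 mm high, fixed on the console's top; the cap is 30 mm across and stands 12 mm proud of the housing. Same size and height as the green one. Origin: centre of the housing's underside
- red (a joint): travel of the red button: 0 = up, 0.008 m = fully down, sprung as the green one
- yellow_base: a bystander: round yellow push button in a black round housing 46 mm across and 12 mm high, fixed on the console's top; the cap is 30 mm across and stands 12 mm proud of the housing. Same size and height as the green one. Origin: centre of the housing's underside
- yellow (a joint): travel of the yellow button: 0 = up, 0.008 m = fully down, sprung as the green one
- blue_base: a bystander: round blue push button in a black round housing 46 mm across and 12 mm high, fixed on the console's top; the cap is 30 mm across and stands 12 mm proud of the housing. Same size and height as the green one. Origin: centre of the housing's underside
- blue (a joint): travel of the blue button: 0 = up, 0.008 m = fully down, sprung as the green one
- punch: a bystander: loose round hole punch of steel and brass standing upright on the console's top between the lever and the buttons, 24 mm across, 50 mm high. Origin: centre of its underside
- sole_die: a bystander: loose cutting die, a sole-shaped ring of dark steel strip 200 mm long (its x), 85 mm wide, 32 mm high, lying on the bench to one side of the console. Origin: centre of its underside
- can: a bystander: loose closed can with a yellow band, 72 mm across, 85 mm high, standing on the bench to the other side of the console. Origin: centre of its underside
- hammer: a bystander: loose hammer lying on the bench beyond the console, about 260 mm long along its x, head towards its +x. Origin: on the bench below the middle of its length

How it is judged:
On the way, in this order (a step that is already met when the one before it is completed fails the run):
1. the power lever is pushed over to on (value of joint power above 0.85 rad), for 0.2 s.
2. the green button is held down by the fingertips (value of joint green above 0.005 m and contact force between the fingers and green_base above 0.5 N), for 0.2 s.
At the end, for the whole second after the job is handed in: Power lever over 0.85 of its 1.0 rad; green was then held over 5 mm down for 0.2 s and is up again (under 1 mm); other buttons up; punch, die, can and hammer at rest within 15 mm of their starts; the grasp point between the fingers over 80 mm from the green button (value of joint power above 0.85 rad and value of joint each of green, red, yellow, blue below 0.001 m and distance of each of sole_die, can, hammer, punch from where it was at the start of the episode below 0.015 m and linear speed of each of sole_die, can, hammer, punch below 0.02 m/s and distance between the grasp point and green_top above 0.08 m); the robot touches nothing.
It fails at once if the green button is pressed before the power lever is on (value of joint green above 0.002 m and value of joint power below 0.85 rad).
It fails at once if the green button is pushed harder than 25 N (contact force between green_base and anything else above 25 N).
It fails at once if the red, yellow or blue button is touched or pressed (value of joint any of red, yellow, blue above 0.0015 m or contact force between any of red_base, yellow_base, blue_base and the fingers above 1 N or contact force between any of red_base, yellow_base, blue_base and the arm above 1 N).
It fails at once if the punch, die, can or hammer is shifted, lifted or carried (over 15 mm) or tipped (distance of any of sole_die, can, hammer, punch from where it was at the start of the episode above 0.015 m or angle between any of sole_die, can, hammer, punch's own z axis and vertical above 0.2 rad).
It also fails if it takes over 48 s, if anything falls off the work surface, if the arm or the gripper's body presses on something with over 40 N, if the wrist force passes 120 N, or if a joint passes its speed limit or range.

ROBOT

A 6-joint arm with a two-finger parallel gripper is mounted at the origin on the work surface. World frame = base frame: x ahead of the robot, y to its left, z up, the work surface at z = 0. Lengths are in m, angles in rad, forces in N, time in s.
With the tool pointing down it reaches from about 0.3 to 0.825 m from the base axis. Payload 5.4 kg.
Tool frame: the origin (TCP) lies at the very end of the fingers, on their centre line; the grasp point (between the pads) lies 19 mm behind it; z points along the fingers, y is the line along which they close (so a half turn about z gives the same grasp; the last joint's range is limited). The gripper opens to 92 mm and grips with 3 to 60 N. Pads are 20 mm wide; open, the fingers measure 128 mm over their backs; the gripper's body (75 mm by 189 mm) begins 69 mm behind the grasp point.
Start: joints at [-1.377, 0.158, 1.597, -0, 1.386, -0.21], TCP at [0.226, -0.529, 0.215] pointing down, gripper open.
Joint ranges: [-2.91, 2.91], [-0.94, 2.29], [0.18, 2.7], [-1.29, 4.43], [0.17, 2.64], [-3, 3]. Speed limits (rad/s): [2.57, 2.57, 3.14, 3.14, 3.14, 3.14].

INTERFACE

Orientations are given as a rotation vector (axis times angle).
In Python, from workcell import bot gives the robot as it stands. Calls block until the motion is done:
- bot.goto(position, orientation): joint-space move of the TCP to a pose.
- bot.line_to(position, rot=None, max_speed=0.15): straight line of the TCP; rot=None keeps the orientation; max_speed is the mean speed in m/s.
- bot.set_joints(angles): joint-space move.
- bot.set_gripper(opening, newtons=None): opening from 0.0 (shut) to 1.0 (fully open); newtons is the grip in N (None keeps the last); returns when the fingers have stopped.
- bot.hold(seconds).
- bot.inverse_kinematics(position, orientation): joint angles nearest the present ones, or None.
- bot.read_camera(name): name is "side" or "top"; returns a dict with "pixels" (420x560x3 uint8, blue, green, red), "fx", "fy", "cx", "cy" (pixels), "R" (3x3) and "t" (3): a world point X has camera coordinates R X + t. Camera axes: x right, y down, z forward; pixel columns grow to the right and rows downward; lengths in m; the calibration is good to about 2 mm. A picture is of the moment at which its call begins. There is no depth.
A pose or a line that the arm cannot do raises bot.MotionError and nothing moves.
- bot.job_done(): hands the job in; it is judged then, once.
Readings, each from a call of its own:
- bot.current_clock(): time.
- bot.current_joints(): joint angles.
- bot.current_joint_vel(): joint speeds.
- bot.current_effort(): joint torques, N m.
- bot.current_ee_pos(): TCP position.
- bot.current_tool_rot(): TCP orientation.
- bot.current_contact_force(): force on the tool from outside, world axes, zero at the start.
- bot.current_ft_torque(): the same for the moment, N m.
- bot.current_opening(): opening from 0.0 (shut) to 1.0 (fully open).
- bot.current_grip_force(): force on a finger pad.
Only numpy, scipy, OpenCV 4.12 (cv2) and the standard library are available. Lean on these libraries where they do the work, as an engineer would, in place of code of your own. Each camera call takes 0.05 s, during which the arm holds its last target. There are 200 camera calls.

## Working session

There is one attempt and no reset: what is moved stays moved. The work goes in short steps, each a Python script; the robot and the scene stay as the last script left them, time stands still between calls to the robot, and variables do not carry over. Pictures are saved under pics/ and viewed, at most 10 in all, crops included, and the job is handed in when it is done.

```bash
mkdir -p pics; python3 - <<'E'
from workcell import bot
import cv2,pickle
d={}
for n in("top","side"):
    c=bot.read_camera(n); d[n]=c; cv2.imwrite(f"pics/{n}0.png",c["pixels"])
    print(n,c["fx"],c["cx"],c["cy"],c["R"],c["t"])
pickle.dump(d,open("cams.pkl","wb"))
print(bot.current_tool_rot(),bot.current_clock())
E
```

```text
top 396.6265236136666 272.9995183722068 211.95614942665185 [[ 0.00265103 -0.99958859  0.02855925]
 [-0.9863118  -0.00732227 -0.16472834]
 [ 0.16486968 -0.02773163 -0.98592543]] [0.0291917  0.62375788 1.05546544]
side 448.98727411620393 275.84476551255847 208.78349196844408 [[-0.85289328 -0.52195979 -0.01144648]
 [-0.3985777   0.66513204 -0.63145482]
 [ 0.33720744 -0.53400126 -0.77532819]] [0.5403351  0.28025737 0.79416663]
[-3.07612203e+00 -6.29626812e-01 -2.29901728e-05] 0.1
```

View pics/top0.png

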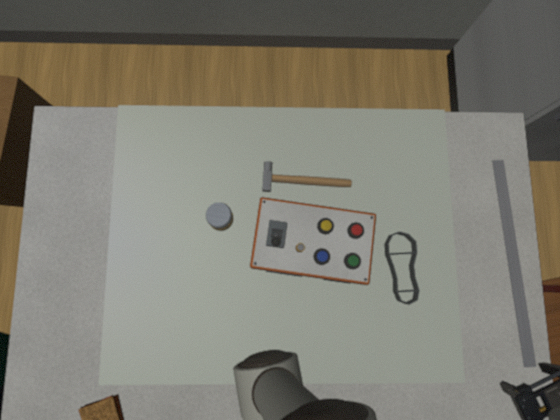

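View pics/side0.png

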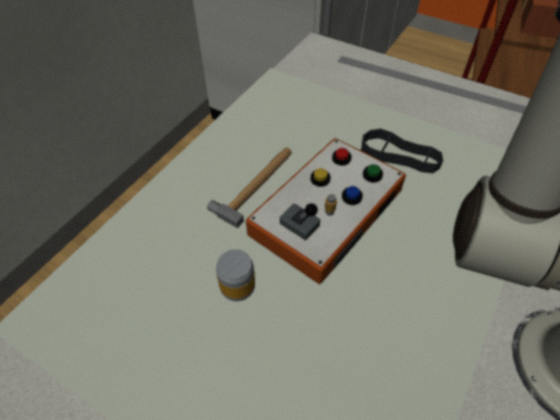

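The top view shows the console centred near (313,240). The lever block is at (277,235), the punch at (300,247), green at (352,261), red (356,230), yellow (326,226) and blue (322,256). I'll enlarge both views next.

```bash
python3 - <<'E'
import cv2
a=cv2.imread("pics/top0.png")[190:290,245:385]; cv2.imwrite("pics/t1.png",cv2.resize(a,None,fx=5.5,fy=5.5,interpolation=cv2.INTER_CUBIC))
a=cv2.imread("pics/side0.png")[135:280,240:410]; cv2.imwrite("pics/s1.png",cv2.resize(a,None,fx=4,fy=4,interpolation=cv2.INTER_CUBIC))
E
```

```text
(no output)
```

View pics/t1.png

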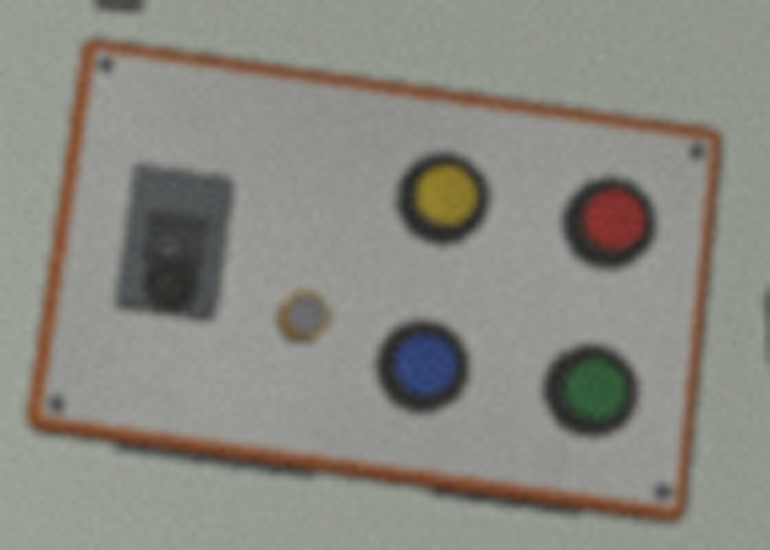

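View pics/s1.png

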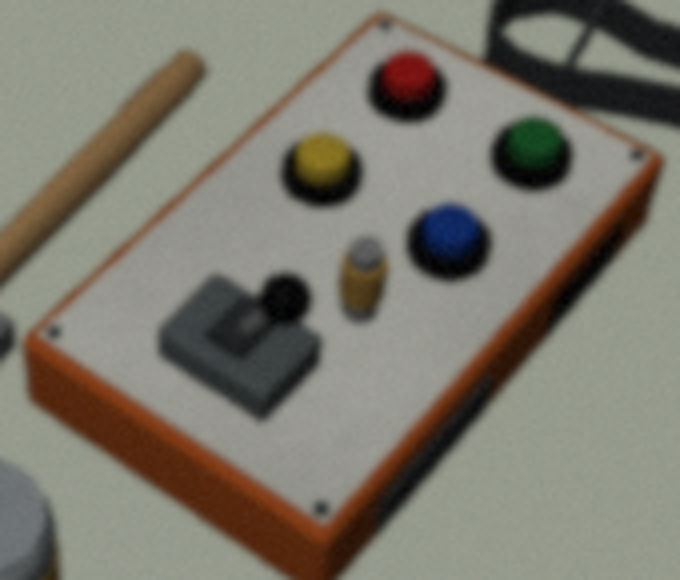

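The crops confirm the layout: green is on the near right, and the lever leans toward the robot with its ball at crop (171,285) in top and (285,299) in side. I'll fit the console pose from the screws, buttons, ball and punch.

```bash
cat > fit.py <<'E'
import numpy as np,pickle
from scipy.optimize import least_squares
C=pickle.load(open("cams.pkl","rb"))
def px(n,u,v):
    s,ox,oy=(5.5,245,190) if n=="top" else (4,240,135)
    return np.array([(u+.5)/s-.5+ox,(v+.5)/s-.5+oy])
def proj(n,X):
    c=C[n]; p=c["R"]@X+c["t"]; return np.array([c["fx"]*p[0]/p[2]+c["cx"],c["fy"]*p[1]/p[2]+c["cy"]])
# names: s++ screws; buttons; block; punch
T={"s++":(106,65),"s+-":(697,151),"s-+":(56,404),"s--":(663,491),"b++":(447,195),"b+-":(614,218),"b-+":(426,364),"b--":(598,389),"blk":(175,242),"pun":(307,315),"ball":(171,285)}
S={"s+-":(386,25),"s--":(637,154),"s-+":(321,509),"s++":(54,332),"b+-":(411,70),"b--":(536,139),"b++":(324,153),"b-+":(451,226),"blk":(240,338),"pun":(367,252),"ball":(285,299)}
sg={"+":1,"-":-1}
def pts(p):
    x,y,w,sa,sb,bx,by,lx,ly,q,ux,uy=p[:12]; c,s=np.cos(w),np.sin(w)
    L={}
    for a in"+-":
        for b in"+-":
            L["s"+a+b]=(sg[a]*sa,sg[b]*sb,.06); L["b"+a+b]=(bx+sg[a]*.042,by+sg[b]*.042,.082)
    L["blk"]=(lx,ly,.085); L["pun"]=(ux,uy,.110)
    L["ball"]=(lx+.055*np.sin(q-.5),ly,.082+.055*np.cos(q-.5))
    return {k:np.array([x+c*v[0]-s*v[1],y+s*v[0]+c*v[1],v[2]]) for k,v in L.items()}
def res(p):
    P=pts(p); r=[]
    for i,(n,D) in enumerate((("top",T),("side",S))):
        for k,v in D.items(): r+=list(proj(n,P[k])-px(n,*v))
    return np.array(r)
r=least_squares(res,[.53,-.05,-.1,.09,.155,0,-.08,0,.09,.1,0,.02],loss="soft_l1")
if __name__=="__main__":
    np.set_printoptions(precision=4,suppress=True)
    print(r.x); e=res(r.x).reshape(-1,2)
    for k,v in pts(r.x).items(): print(k,v)
    for k,v in zip(list(T)+list(S),e): print(k,v.round(2),end=" ")
E
python3 fit.py
```

```text
[ 0.547  -0.0809 -0.1404  0.0858  0.1512 -0.0006 -0.0658 -0.0022  0.1062
  0.0496 -0.0299  0.0398]
s++ [0.653  0.0568 0.06  ]
b++ [ 0.5846 -0.1103  0.082 ]
s+- [ 0.6107 -0.2426  0.06  ]
b+- [ 0.5728 -0.1935  0.082 ]
s-+ [0.4832 0.0808 0.06  ]
b-+ [ 0.5014 -0.0986  0.082 ]
s-- [ 0.4409 -0.2186  0.06  ]
b-- [ 0.4897 -0.1817  0.082 ]
blk [0.5597 0.0246 0.085 ]
pun [ 0.523  -0.0373  0.11  ]
ball [0.536  0.0279 0.1315]
s++ [ 0.46 -0.48] s+- [ 0.53 -0.32] s-+ [ 0.29 -0.61] s-- [ 0.33 -0.28] b++ [ 0.08 -0.36] b+- [ 0.37 -0.04] b-+ [ 0.12 -0.26] b-- [-0.09 -0.25] blk [-0.22 -0.16] pun [-0.16 -0.35] ball [-0.15 -0.78] s+- [-0.01  0.57] s-- [0.05 0.74] s-+ [0.14 0.48] s++ [0.22 0.66] b+- [-0.16  0.47] b-- [ 0.19 -0.2 ] b++ [-0.01  0.45] b-+ [0.41 0.24] blk [ 0.66 -0.48] pun [0.3  0.01] ball [0.1  0.54]
```

```bash
cat > h.py <<'E'
import numpy as np,cv2
from workcell import bot
from scipy.spatial.transform import Rotation as R
W=-.1404; ROT=(R.from_euler("z",W)*R.from_euler("x",np.pi)).as_rotvec()
PIV=np.array([.5597,.0246]); GR=np.array([.4897,-.1817])
ex=np.array([np.cos(W),np.sin(W)])
def lev(d,z): return [*(PIV+d*ex),z]
def shot(n,f,box):
    a=bot.read_camera(n)["pixels"][box[1]:box[3],box[0]:box[2]]
    cv2.imwrite(f"pics/{f}.png",cv2.resize(a,None,fx=3,fy=3,interpolation=cv2.INTER_CUBIC))
E
python3 - <<'E'
from h import *
bot.set_gripper(0.0)
bot.goto(lev(-.09,.22),ROT); print(bot.current_joints(),bot.current_clock(),bot.current_contact_force())
bot.line_to(lev(-.09,.115))
bot.line_to(lev(-.02,.115),max_speed=.05); print(bot.current_contact_force())
d=-.02
while d<.006:
    d+=.002; bot.line_to(lev(d,.115),max_speed=.03); f=np.array(bot.current_contact_force()); print(round(d,3),f.round(1))
    if np.hypot(*f[:2])>6: break
bot.hold(.3); print(bot.current_ee_pos(),bot.current_contact_force(),bot.current_clock())
bot.line_to(lev(-.06,.115),max_speed=.1)
bot.line_to(lev(-.09,.2)); 
shot("side","s2",(220,120,420,300))
E
```

```text
[-1.79005141e-01 -1.18926570e-01  1.86772378e+00 -2.20822453e-04
  1.39269982e+00  1.53297064e+00] 3.6583 [-0.39823638 -0.94364633  0.22503677]
[-0.27841251 -0.3725143  -0.19135392]
-0.018 [-0.9  0.2  0.7]
-0.016 [-0.7  0.3  0.7]
-0.014 [0.4 1.  0.1]
-0.012 [-0.5  0.7 -0.5]
-0.01 [-1.4  0.4  0.4]
-0.008 [-1.1  0.6 -0.1]
-0.006 [ 0.  -0.1 -0.7]
-0.004 [-0.2  0.7 -0.2]
-0.002 [-0.1  0.3 -0.2]
0.0 [-1.8  0.2 -1.1]
0.002 [-1.3 -0.4  0.1]
0.004 [-0.8  0.1 -0.4]
0.006 [-2.6  0.3  1.4]
[0.56539094 0.02381374 0.11488826] [-3.93936645  0.03411436  0.36604768] 9.6083
```

View pics/s2.png

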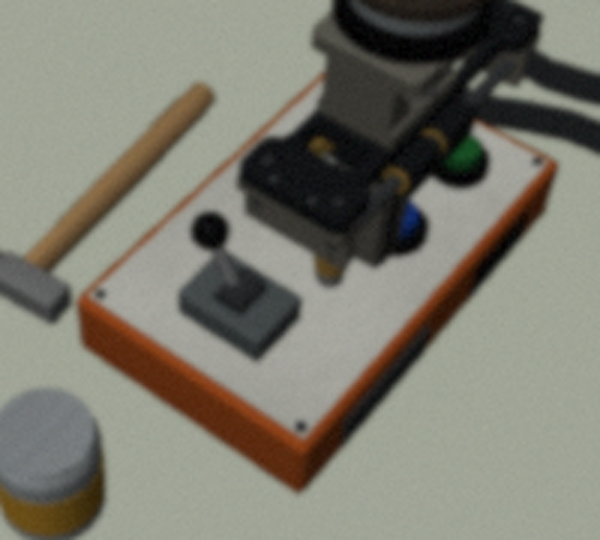

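The lever now leans away, with its ball at crop (209,230). I'll compute the angle from that.

```bash
python3 - <<'E'
from fit import *
for q in(.8,.9,1,1.1):
    p=r.x.copy();p[9]=q; print(q,proj("side",pts(p)["ball"])-[.1,.54])
E
```

```text
0.8 [294.3290476  198.27675655]
0.9 [292.22150758 197.63626013]
1 [290.2133361  197.22130483]
1.1 [288.32510385 197.03345203]
```

The ball matches q of about 1.0, so the lever is on. Next is the green button.

```bash
python3 - <<'E'
from h import *
def F(): 
    v=[]
    for _ in range(5): bot.hold(.02); v.append(bot.current_contact_force())
    return np.mean(v,0)
g=lambda z:[*GR,z]
bot.goto(g(.2),ROT); bot.line_to(g(.096)); f0=F(); print(f0,bot.current_clock())
z=.088
while z>.0735:
    bot.line_to(g(z),max_speed=.02); f=F()-f0; print(round(z,4),bot.current_ee_pos()[2].round(4),f.round(1))
    if abs(f[2])>7: break
    z-=.0015 if z>.079 else .001
bot.hold(.6); print(F()-f0,bot.current_ee_pos())
shot("side","s3",(280,120,420,240))
bot.line_to(g(.1),max_speed=.05); bot.line_to(g(.24)); bot.goto([.38,-.4,.25],ROT); bot.hold(.5)
shot("side","s4",(220,120,420,300)); print(bot.current_clock())
E
```

```text
[ 0.27623225 -0.08746938  0.01536543] 13.025
0.088 0.0881 [ 0.   0.1 -0.2]
0.0865 0.0865 [-0.2  0.1 -0.2]
0.085 0.085 [0.1 0.2 0.2]
0.0835 0.0838 [0.1 0.1 1.7]
0.082 0.0822 [ 0.4 -0.   2.6]
0.0805 0.0807 [0.8 0.1 3. ]
0.079 0.0792 [ 0.9 -0.3  3.6]
0.078 0.0782 [ 1.3 -0.9  4.1]
0.077 0.0771 [ 1.5 -0.9  4.3]
0.076 0.0764 [ 0.9 -0.3  6.4]
0.075 0.0762 [-1.3  1.2 12.9]
[-1.57957173  0.73679659 12.70515853] [ 0.48999052 -0.18185636  0.07625391]
20.975
```

View pics/s3.png

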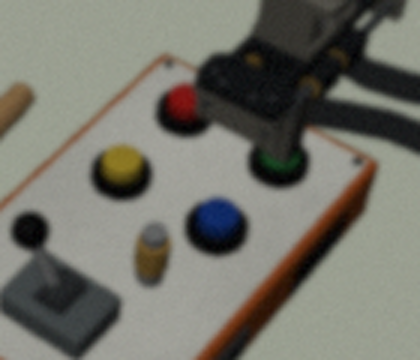

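View pics/s4.png

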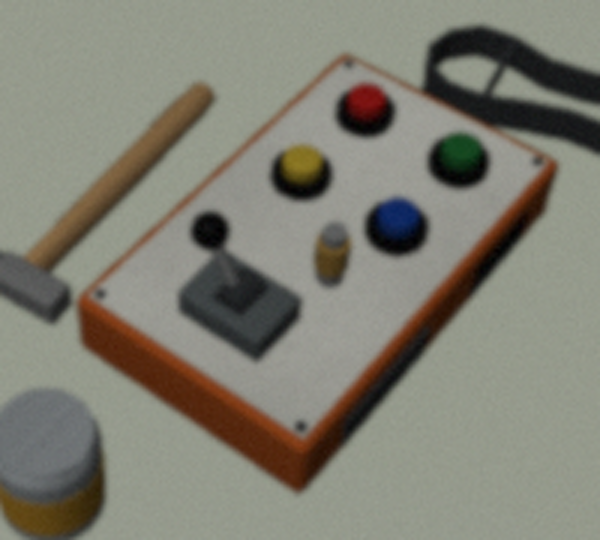

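The first picture shows the fingers pressing only the green cap, at crop (280,160). The second shows green up again at (460,155), the lever on at (209,230), and the punch and everything else in place.

```bash
python3 -c "
from workcell import bot
print(bot.job_done())"
```

```text
the job is handed in; nothing more can be done
None
```

I pushed the power lever fully on, pressed the green button to its stop (about 13 N), held it, and let it spring back up. I drew the hand well clear with nothing else visibly disturbed and handed in the job at about 21 s; no verdict came back.

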